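Set out the inks and their additives for a print run

TASK

Set out the inks on the four-square mat, where the yellow jar already stands at one end and the black jar at the other: put the red jar in the middle of the square next to the yellow jar, and the cyan-blue jar in the middle of the square next to the black jar. Then stand the white bottle with the yellow cap upright on the middle of the red jar's lid, and the small all-white vial upright on the middle of the cyan-blue jar's lid. Leave the yellow and black jars where they stand, and do not disturb the pen or the tape roll.

Things in the scene. Friction and masses are not known exactly. Their poses are not given: they have to be found in the camera images.
- ink_mat: ink mat: flat black rubber strip fixed to the cabinet top, 80 mm in x, 284 mm in y, 3 mm thick. Origin at the centre of its underside; x points away from the robot, y along the strip to the left, z up; its top is at z = 3 mm. White lines part it into one row of four squares of 68 mm; their centres are at x = 0, y = -102, -34, +34 and +102 mm.
- ink_yellow: ink jar: yellow screw lid on a white body, origin at the centre of its underside, z up. 46 mm across, 50 mm high. It already stands in an end square of the mat (which end varies) and stays there.
- ink_black: ink jar: black screw lid on a white body, origin at the centre of its underside, z up. Body 50 mm across up to z = 38 mm, lid 47 mm across, flat top at 55 mm, fixed. It already stands in the other end square of the mat and stays there.
- ink_red: ink jar: red screw lid on a white body, origin at the centre of its underside, z up. Body 50 mm across up to z = 38 mm, lid 47 mm across, flat top at 55 mm, fixed. About 0.11 kg; starts left of the mat. Jars and bottles start in any order at the corners of a 65 (x) by 90 mm (y) patch: the gaps for fingers lie along y there, along x on the mat.
- ink_cyan: ink jar: cyan-blue screw lid on a white body, origin at the centre of its underside, z up. Body 50 mm across up to z = 38 mm, lid 47 mm across, flat top at 55 mm, fixed. About 0.11 kg; starts on the bare cabinet top left of the mat.
- yellow_cap_bottle: small white bottle with a yellow cap. Body 22 mm in x, 30 mm in y, up to z = 38 mm; round cap 16 mm across up to 56 mm. Origin at the centre of its underside, z up. About 0.03 kg; starts upright left of the mat.
- white_vial: small round all-white vial. Body 23 mm across up to z = 33 mm, cap 15 mm across up to 50 mm. Origin at the centre of its underside, z up. About 0.02 kg; starts upright left of the mat.
- blue_pen: blue pen, 145 x 11 x 14 mm, lying to the right of the mat; a bystander, to be left alone. Origin at the centre of its underside.
- tape_roll: black roll of tape, 58 mm across, 19 mm high, lying at the left; a bystander, to be left alone. Origin at the centre of its underside.

How it is judged:
By the outcome, as a careful person would: the job done as asked, in the order asked, and still so for the second after the job is handed in, with the robot touching nothing.
It also fails if it takes over 99 s, if anything falls off the work surface, if the arm or the gripper's body presses on something with over 40 N, if the wrist force passes 120 N, or if a joint passes its speed limit or range.

ROBOT

A 7-joint arm with a two-finger parallel gripper is mounted at the origin on a cart in front of the work surface, level with it; the furniture and walls round the work are solid. World frame = base frame: x ahead of the robot, y to its left, z up, the work surface at z = 0. Lengths are in m, angles in rad, forces in N, time in s.
With the tool pointing down it reaches from about 0.425 to 0.8 m from the base axis. Payload 8.3 kg.
Tool frame: the origin (TCP) lies midway between the tips of the shut fingers; the grasp point (between the pads) lies 19 mm behind it; z points along the fingers, y is the line along which they close (so a half turn about z gives the same grasp; the last joint's range is limited). The gripper opens to 85 mm and grips with 20 to 120 N. Pads are 22 mm wide; open, the fingers measure 114 mm over their backs; the gripper's body (76 mm by 85 mm) begins 54 mm behind the grasp point. The pads swing forward as they close: fully open they stand 13 mm farther back than shut.
Start: joints at [-1.2, 0.383, 0.016, 1.37, -0.006, 1.388, -0.046], TCP at [0.263, 0.567, 0.231] pointing down, gripper open.
Joint ranges: [-2.95, 2.95], [-0.25, 2.06], [-1.52, 1.56], [0.18, 2.33], [-1.44, 4.58], [0.02, 2.06], [-3.01, 3.01]. Speed limits (rad/s): [2.39, 2.39, 3.01, 3.01, 3.14, 3.14, 3.14].

INTERFACE

Orientations are given as a unit quaternion [w, x, y, z].
In Python, from workcell import ctrl, capture, close_job gives the robot as it stands. The module is installed in compiled form; this text tells all that it offers.
- The arm moves only by the shell command python3 -m pendant 'ROWS' [OPENING] [FORCE]. ROWS is JSON, a list of rows, each a list of 4 numbers: the shift along the tool's x, y, z in m, then the turn about the tool's z in degrees. In form: [[dx, dy, dz, roll], ...]. A call has 1 to 8 rows; each row is the pose to reach, as a shift and turn from the pose commanded when the call began, along the tool's axes at that moment; what a row does not reach only later rows make up. A row lasts 1/10 s, in which the tool goes at most 50 mm and 8.59 degrees, less where a joint would pass 70% of its speed; a pose out of reach is approached as far as the arm can. A call with a gripper value outside its range is refused whole. OPENING is the closure, from 0 (fully open) to 1 (shut), set as the call begins (- or left out, the last holds). The fingers move at their own pace and stop on an object; FORCE is the grip in N (left out, the last holds). Time passes only in rows, so rows that repeat a pose let the fingers close. It gives the time, the measured TCP pose, the force, the opening and the grip force at its end, in the units of the state.
- ctrl.read_state(): the state, without advancing time (a new reading comes with each control period).
- capture(name): name is "scene" or "top"; returns a dict with "frame" (420x560x3 uint8, red, green, blue), "depth" (420x560 float32, m along the optical axis (not along the pixel's ray), 0 where there is no reading), "fov_y" (degrees; the focal length in pixels is half the picture's height over the tangent of half this angle, whatever the lens; pixels are square), "cx", "cy" (the principal point, pixels), "T" (4x4, takes a point from camera to world coordinates). Camera axes: x right, y up, looking along -z (the intrinsics and any distortion apply to the point x, -y, -z); pixel columns grow to the right and rows downward; lengths in m; the calibration is good to about 2 mm. A picture is of the moment at which its call begins.
- close_job(): hands the job in; it is judged then, once.
The state is a dict: "time": time; "qpos": joint angles; "joint_vel": joint speeds; "tau": joint torques, N m; "position": TCP position; "tcp_rot": TCP orientation; "wrist_force": force on the tool from outside, world axes, zero at the start; "ft_torque": the same for the moment, N m; "width": finger opening in m; "grip_force": force on a finger pad.
Only numpy, scipy, OpenCV 4.12 (cv2) and the standard library are available. Lean on these libraries where they do the work, as an engineer would, in place of code of your own. Each camera call takes 0.05 s, during which the arm holds its last target. There are 200 camera calls.

## Working session

There is one attempt and no reset: what is moved stays moved. The work goes in short steps, Python scripts to look and compute and a shell command to move; the robot and the scene stay as the last step left them, time stands still between calls to the robot, and variables do not carry over. Pictures are saved under pics/ and viewed, at most 14 in all, crops included, and the job is handed in when it is done.

```bash
mkdir -p pics; cat > h.py <<'E'
import numpy as np, cv2
from workcell import ctrl, capture
def snap(n,tag):
    c=capture(n); cv2.imwrite(f'pics/{tag}.png',c['frame'][:,:,::-1]); np.savez(f'pics/{tag}.npz',**c); return c
def load(tag): return dict(np.load(f'pics/{tag}.npz',allow_pickle=True))
def ray(c,u,v):
    f=c['frame'].shape[0]/2/np.tan(np.radians(float(c['fov_y']))/2)
    d=np.array([(u-c['cx'])/f,-(v-c['cy'])/f,-1.0]); T=c['T']
    return T[:3,3],T[:3,:3]@d
def onz(c,u,v,z):
    o,d=ray(c,u,v); return o+d*(z-o[2])/d[2]
def dep(c,u,v):
    o,d=ray(c,u,v); return o+d*c['depth'][int(round(v)),int(round(u))]
E
python3 - <<'E'
from h import *
for n in('scene','top'):
    c=snap(n,n+'0'); print({k:(v if np.size(v)<17 else np.shape(v)) for k,v in c.items()})
print(ctrl.read_state())
E
```

```text
{'frame': (420, 560, 3), 'depth': (420, 560), 'fov_y': 47.645283791801454, 'cx': 286.23865037489605, 'cy': 205.34087107936892, 'T': array([[ 0.88502662,  0.25593847, -0.3888745 ,  0.0927112 ],
       [-0.46549739,  0.49786939, -0.73173646, -0.53711613],
       [ 0.0063292 ,  0.82862631,  0.55976635,  0.61831667],
       [ 0.        ,  0.        ,  0.        ,  1.        ]])}
{'frame': (420, 560, 3), 'depth': (420, 560), 'fov_y': 53.959862703884106, 'cx': 279.0399007256671, 'cy': 209.03400395888352, 'T': array([[ 0.01787319,  0.99548607, -0.09320962,  0.41344495],
       [-0.99975559,  0.01658063, -0.01462333,  0.21279187],
       [-0.01301185,  0.0934482 ,  0.99553911,  1.1648446 ],
       [ 0.        ,  0.        ,  0.        ,  1.        ]])}
{'time': 0.1, 'qpos': array([-1.19994163,  0.38417145,  0.01639304,  1.37105393, -0.00629077,
        1.38824313, -0.04649323]), 'joint_vel': array([-0.00020885, -0.00252139,  0.00121442, -0.00019169, -0.00084415,
        0.00078662,  0.0004561 ]), 'tau': array([ 3.60524624e-03, -6.29132652e+01,  8.47397670e-01, -3.72753811e+01,
        1.68448000e-02,  1.04501849e-02,  1.53345759e-04]), 'position': array([0.26245623, 0.56670298, 0.23036601]), 'tcp_rot': array([-1.74669684e-04,  2.15154162e-01,  9.76579671e-01, -8.96183687e-04]), 'wrist_force': array([-0.22447675, -0.79983073,  0.1423255 ]), 'ft_torque': array([-0.04016273,  0.00320211,  0.02702834]), 'grip_force': 0.0, 'width': 0.08547239994656973}
```

View pics/scene0.png

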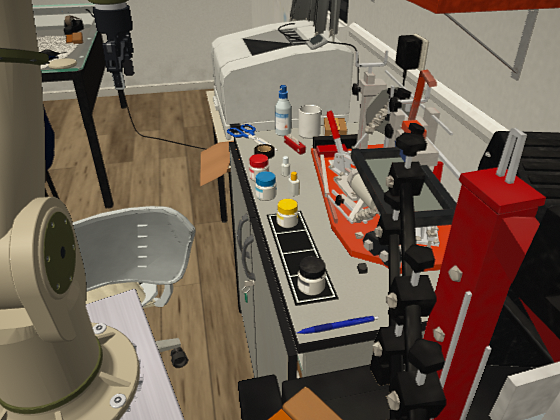

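View pics/top0.png

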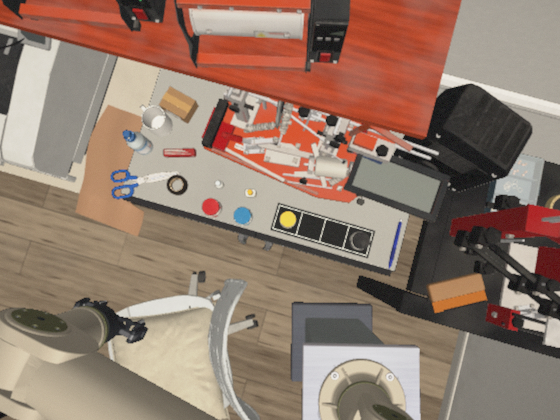

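The scene view shows red (259,162), cyan (265,183), vial (285,165), yellow cap (294,178), the yellow jar (288,210) and the black jar (312,270). The top view shows red (211,207), cyan (242,215), vial (220,184), yellow cap (251,192), the yellow jar (288,219) at the left end of the mat and the black jar (361,240) at the right end. So red goes in the square next to the left end.

```bash
cat > m.py <<'E'
from h import *
HUE={'red':lambda h,s,v:((h<8)|(h>172))&(s>150)&(v>60),'cyan':lambda h,s,v:(h>92)&(h<115)&(s>110)&(v>60),
 'yel':lambda h,s,v:(h>18)&(h<34)&(s>130)&(v>120),'white':lambda h,s,v:(s<30)&(v>205),'blk':lambda h,s,v:(v<60)}
def blobs(c,col,win,amin=6):
    hsv=cv2.cvtColor(c['frame'],cv2.COLOR_RGB2HSV); h,s,v=[hsv[...,i].astype(int) for i in range(3)]
    m=HUE[col](h,s,v).astype(np.uint8); k=np.zeros_like(m); x0,y0,x1,y1=win; k[y0:y1,x0:x1]=m[y0:y1,x0:x1]
    n,l,st,ce=cv2.connectedComponentsWithStats(k,connectivity=4)
    return [(st[i],ce[i],l==i) for i in range(1,n) if st[i][4]>=amin]
def cloud(c,mask):
    vs,us=np.nonzero(mask); return np.array([dep(c,u,v) for u,v in zip(us,vs) if c['depth'][v,u]>0])
def tri(c1,p1,c2,p2):
    o1,d1=ray(c1,*p1);o2,d2=ray(c2,*p2); d1=d1/np.linalg.norm(d1);d2=d2/np.linalg.norm(d2)
    A=np.stack([d1,-d2],1); t=np.linalg.lstsq(A,o2-o1,rcond=None)[0]
    a=o1+t[0]*d1;b=o2+t[1]*d2; return (a+b)/2,np.linalg.norm(a-b)
def topc(c,mask,zmin):
    P=cloud(c,mask); P=P[P[:,2]>zmin] if len(P) else P
    if len(P)<3: return None
    (x,y),r=cv2.minEnclosingCircle(P[:,:2].astype(np.float32)); return np.round(np.r_[P.mean(0),x,y,r]*1000,1),len(P)
E
python3 - <<'E'
from m import *
S=load('scene0');T=load('top0')
for col in('red','cyan','yel','white','blk'):
    for nm,c,w in(('scene',S,(240,145,345,300)),('top',T,(195,175,385,265))):
        for st,ce,m in blobs(c,col,w):
            P=cloud(c,m); zz=np.percentile(P[:,2],[5,50,95])*1000 if len(P) else 0
            print(nm,col,st,np.round(ce,1),np.round(zz,0), topc(c,m,np.percentile(P[:,2],95)-.006) if len(P) else '')
E
```

```text
scene red [289 145  16   9  92] [298.3 148.2] [ 5. 14. 24.] (array([675.2, 480.7,  21.7, 675.3, 485.2,  15.4]), 32)
scene red [316 145  28  56 502] [329.  166.7] [28. 31. 51.] (array([703.8, 392.4,  49.2, 704.7, 397.1,  30.6]), 155)
scene red [342 145   3   6  13] [343.3 147. ] [48. 49. 52.] (array([747.2, 379.1,  49.8, 747.1, 375.7,  16.1]), 13)
scene red [311 148  34  99 545] [331.7 210. ] [18. 29. 32.] (array([585.8, 175.8,  29.6, 619. , 257. , 202.9]), 398)
scene red [249 154  19  14 223] [258.4 160.4] [40. 54. 56.] (array([519.9, 414.4,  54.4, 520.8, 417.4,  24.9]), 148)
scene red [339 203   6   9  30] [342.2 206.2] [28. 30. 49.] (array([593.7, 158.4,  49.2, 595.3, 159.6,   4.7]), 5)
top red [267 175   6   3   8] [269.6 175.9] [27. 29. 30.] (array([612.2, 257.4,  28.7, 612.1, 257.8,   7.5]), 8)
top red [282 176  19   6  50] [291.9 178.3] [26. 31. 34.] (array([605.4, 193.3,  31.2, 609.4, 195. ,  22.5]), 39)
top red [337 178  11   8  41] [342.8 182. ] [27. 30. 33.] (array([598.3,  54. ,  30. , 601. ,  55.9,  16.2]), 38)
top red [307 179  14   6  55] [313.6 181.4] [27. 30. 35.] (ar
[... 8179 characters left out ...]
, 23)
top blk [357 248  10   6  22] [362.7 250.7] [-0.  3. 57.] (array([415.8,  -2.1,  56.6, 415.3,  -1.9,   3.1]), 3)
top blk [316 250  20   9  69] [325.1 254.1] [-31. -27. -23.] (array([397.8,  96.6, -25.3, 400.6,  94.7,  28.5]), 55)
top blk [312 251   4   3   6] [313.5 251.8] [-31. -29. -26.] (array([402.8, 128.2, -28.2, 404.2, 127.5,   3.4]), 5)
top blk [337 256  17   8  59] [345.  259.8] [-31. -26. -19.] (array([384. ,  39.7, -21.1, 386. ,  37.9,  22.6]), 19)
top blk [335 257   3   3   7] [336.  258.3] [-31. -29. -25.] (array([386.4,  64. , -27.8, 386.9,  63.4,   3.3]), 6)
top blk [353 261  11   4  25] [357.5 262.9] [-31. -27. -18.] (array([377.2,  -0.5, -13.1, 377. ,  -0.9,  10.3]), 3)
```

```bash
cat > g.py <<'E'
import sys
from h import *
from scipy.spatial.transform import Rotation as R
def go(x,y,z,head):  # mm, deg heading of tool y in world
    s=ctrl.read_state(); q=s['tcp_rot']; r=R.from_quat(np.r_[q[1:],q[0]]); M=r.as_matrix()
    d=M.T@(np.array([x,y,z])/1000-s['position']); h=np.degrees(np.arctan2(M[1,1],M[0,1]))
    print('t',round(s['time'],1),'pos',np.round(s['position']*1000,1),'head',round(h,1),'| d',np.round(d,4),'roll',round((h-head+180)%360-180,1),'w',round(s['width'],4),'F',round(s['grip_force'],1),'q7',round(s['qpos'][6],2),'tilt',np.round(np.degrees(np.arccos(-M[2,2])),1))
if __name__=='__main__': go(*map(float,sys.argv[1:5]))
E
python3 - <<'E'
from m import *
S=load('scene0');T=load('top0')
# two-view ray check of the heights
for n,a,b in(('yel cap',(293.5,173),(249.4,191.9)),('vial',(284.8,157.1),(217.9,183.6)),('sqA',(294,241.2),(310.6,226.5))): print(n,tri(S,a,T,b))
for col,w in(('red',(240,150,275,172)),('cyan',(250,170,280,186))):
    m1=max(blobs(S,col,w),key=lambda t:t[0][4]);m2=max(blobs(T,col,(200,195,255,225)),key=lambda t:t[0][4])
    # top disc only in the scene: pixels whose depth point is on the lid top
    vs,us=np.nonzero(m1[2]);k=[dep(S,u,v)[2]>.050 for u,v in zip(us,vs)]
    print(col,tri(S,(us[k].mean(),vs[k].mean()),T,m2[1]))
E
python3 g.py 521 415.5 230 74.8; python3 g.py 521 415.5 6 74.8
```

```text
yel cap (array([0.56228942, 0.31052227, 0.05574518]), np.float64(0.0007827639117812943))
vial (array([0.58459502, 0.39764001, 0.05079232]), np.float64(0.0004414181645675231))
sqA (array([0.4731994 , 0.14071016, 0.00374798]), np.float64(0.002414912699853349))
red (array([0.52104671, 0.41637641, 0.05286246]), np.float64(0.0010344944878403989))
cyan (array([0.49814603, 0.33018655, 0.05242477]), np.float64(0.002422305835082895))
t 0.1 pos [262.5 566.7 230.4] head 65.2 | d [-0.2981 -0.0286  0.0004] roll -9.6 w 0.0855 F 0.0 q7 -0.05 tilt 0.1
t 0.1 pos [262.5 566.7 230.4] head 65.2 | d [-0.2981 -0.0281  0.2244] roll -9.6 w 0.0855 F 0.0 q7 -0.05 tilt 0.1
```

Heights and positions agree across the two views: lids about 54 mm, bottle 56, vial 50, mat 3. I'll move above the red jar.

```bash
python3 -m pendant '[[-0.05,-0.005,0,-3],[-0.1,-0.01,0,-6],[-0.15,-0.015,0,-9.6],[-0.2,-0.02,0,-9.6],[-0.25,-0.025,0,-9.6],[-0.298,-0.028,0,-9.6],[-0.298,-0.028,0.03,-9.6],[-0.298,-0.028,0.03,-9.6]]' 0 40; python3 g.py 521 416 6 74.8
```

```text
time: 0.9
position: [0.5212, 0.4133, 0.1964]
tcp_rot: [-0.002, 0.135, 0.991, -0.003]
wrist_force: [-0.8, 0.3, -0.5]
width: 0.0853
grip_force: 0.0
t 0.9 pos [521.2 413.3 196.4] head 74.5 | d [0.0002 0.0039 0.1904] roll -0.3 w 0.0853 F 0.0 q7 0.62 tilt 0.5
```

```bash
python3 -m pendant '[[0,0.0025,0.03,0],[0,0.0025,0.06,0],[0,0.0025,0.09,0],[0,0.0025,0.12,0],[0,0.0025,0.12,0]]' ; python3 g.py 521 416 6 74.8
```

```text
time: 1.4
position: [0.5179, 0.4185, 0.077]
tcp_rot: [-0.003, 0.131, 0.991, -0.003]
wrist_force: [-1.3, -0.4, -0.9]
width: 0.0856
grip_force: 0.0
t 1.4 pos [517.9 418.5  77. ] head 74.9 | d [-0.004  -0.0012  0.071 ] roll 0.1 w 0.0856 F 0.0 q7 0.62 tilt 0.5
```

```bash
python3 - <<'E'
from h import *
c=snap('top','a'); cv2.imwrite('pics/a2.png',cv2.resize(c['frame'][150:290,150:320,::-1],None,fx=4,fy=4))
E
```

```text
(no output)
```

View pics/a2.png

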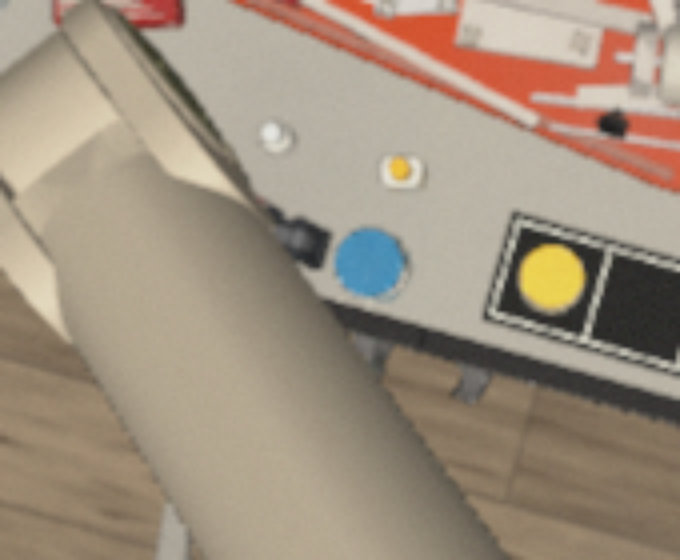

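The crop shows the right finger at (300,235), clear of the cyan jar at (370,262). I'll go down and grip.

```bash
python3 -m pendant '[[-0.0035,-0.0015,0.02,0],[-0.0035,-0.0015,0.04,0],[-0.0035,-0.0015,0.055,0],[-0.0035,-0.0015,0.068,0],[-0.0035,-0.0015,0.071,0],[-0.0035,-0.0015,0.071,0]]'; python3 g.py 521 416 6 74.8;  python3 -m pendant '[[0,0,0,0],[0,0,0,0],[0,0,0,0],[0,0,0,0],[0,0,0,0],[0,0,0,0],[0,0,0,0],[0,0,0,0]]' 0.8 40; python3 g.py 521 416 6 74.8
```

```text
time: 2.05
position: [0.5248, 0.4167, 0.0104]
tcp_rot: [-0.0, 0.133, 0.991, -0.0]
wrist_force: [-0.2, 1.0, -0.4]
width: 0.0857
grip_force: 0.0
t 2.0 pos [524.8 416.7  10.4] head 74.8 | d [ 0.0035 -0.0017  0.0044] roll -0.0 w 0.0857 F 0.0 q7 0.63 tilt 0.0
time: 2.85
position: [0.5255, 0.4169, 0.0114]
tcp_rot: [0.001, 0.133, 0.991, 0.001]
wrist_force: [-0.6, -1.3, 5.8]
width: 0.0487
grip_force: 41.9
t 2.9 pos [525.5 416.9  11.4] head 74.7 | d [ 0.0041 -0.0021  0.0054] roll -0.1 w 0.0487 F 41.9 q7 0.63 tilt 0.1
```

```bash
python3 -m pendant '[[0,0,0,0],[0,0,0,0],[0,0,0,0],[0,0,0,0],[0.0035,-0.001,0.003,0],[0.0035,-0.001,0.007,0],[0.0035,-0.001,0.008,0],[0.0035,-0.001,0.008,0]]' 0; python3 g.py 521 416 4 74.8;  python3 -m pendant '[[0,0,0,0],[0,0,0,0],[0,0,0,0],[0,0,0,0],[0,0,0,0],[0,0,0,0],[0,0,0,0],[0,0,0,0]]' 0.8 45; python3 g.py 521 416 4 74.8
```

```text
time: 3.65
position: [0.521, 0.4163, 0.0018]
tcp_rot: [-0.0, 0.133, 0.991, -0.0]
wrist_force: [-0.2, 0.1, 0.3]
width: 0.0854
grip_force: 0.0
t 3.6 pos [521.  416.3   1.8] head 74.8 | d [-0.0001 -0.0003 -0.0022] roll -0.0 w 0.0854 F 0.0 q7 0.63 tilt 0.1
time: 4.45
position: [0.5216, 0.4167, 0.0027]
tcp_rot: [0.0, 0.133, 0.991, 0.0]
wrist_force: [-0.2, -1.3, 5.5]
width: 0.049
grip_force: 46.6
t 4.5 pos [521.6 416.7   2.7] head 74.7 | d [ 0.0004 -0.0008 -0.0013] roll -0.1 w 0.049 F 46.6 q7 0.63 tilt 0.0
```

```bash
python3 -m pendant '[[0,0,-0.02,0],[0,0,-0.05,0],[0,0,-0.085,0],[0,0,-0.12,0],[0,0,-0.13,0],[0,0,-0.13,0]]'; python3 g.py 473.7 140.7 130 -15.2
```

```text
time: 5.05
position: [0.5219, 0.417, 0.1338]
tcp_rot: [0.001, 0.133, 0.991, 0.001]
wrist_force: [-0.6, 0.2, -0.7]
width: 0.0487
grip_force: 46.7
t 5.0 pos [521.9 417.  133.8] head 74.7 | d [-0.0262 -0.2793  0.0031] roll 89.9 w 0.0487 F 46.7 q7 0.62 tilt 0.2
```

```bash
python3 -m pendant '[[-0.003,-0.035,0,8],[-0.007,-0.075,0,16],[-0.011,-0.115,0,24],[-0.015,-0.155,0,32],[-0.018,-0.195,0,40],[-0.022,-0.235,0,48],[-0.026,-0.265,0,56],[-0.026,-0.279,0,64]]'; python3 g.py 473.7 140.7 130 -15.2
```

```text
time: 5.85
position: [0.4714, 0.1363, 0.1301]
tcp_rot: [-0.001, 0.642, 0.767, -0.002]
wrist_force: [-0.6, -0.3, -1.4]
width: 0.0493
grip_force: 46.9
t 5.8 pos [471.4 136.3 130.1] head 10.2 | d [0.0039 0.0031 0.0001] roll 25.4 w 0.0493 F 46.9 q7 -0.1 tilt 0.2
```

```bash
python3 -m pendant '[[0.002,0.001,0,8],[0.004,0.003,0,16],[0.004,0.003,0,25.4],[0.004,0.003,0.03,25.4],[0.004,0.003,0.06,25.4],[0.004,0.003,0.06,25.4],[0.004,0.003,0.06,25.4]]'; python3 g.py 473.7 140.7 6 -15.2
python3 - <<'E'
from h import *
c=snap('scene','b'); cv2.imwrite('pics/b2.png',cv2.resize(c['frame'][120:320,220:400,::-1],None,fx=3,fy=3))
E
```

```text
time: 6.55
position: [0.474, 0.1443, 0.0712]
tcp_rot: [-0.0, 0.792, 0.611, -0.002]
wrist_force: [-0.3, -0.2, 0.1]
width: 0.049
grip_force: 47.0
t 6.5 pos [474.  144.3  71.2] head -14.7 | d [-0.0034  0.0008  0.0652] roll 0.5 w 0.049 F 47.0 q7 -0.5 tilt 0.2
```

View pics/b2.png

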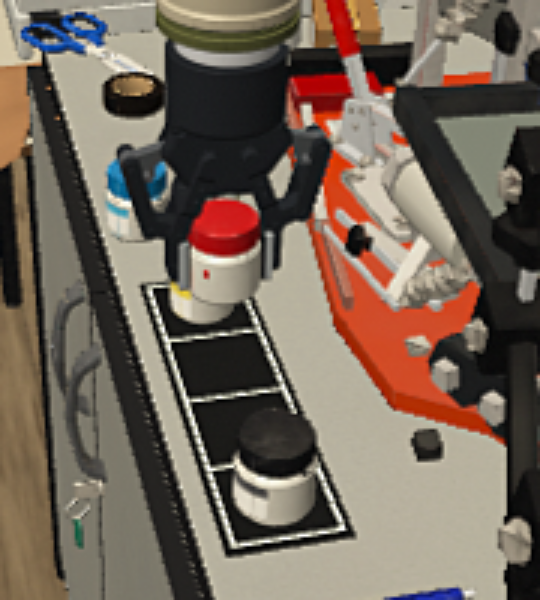

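The red jar hangs upright at crop (225,250) over the second square, with the yellow jar untouched behind it. I'll measure the lid to correct the offset.

```bash
cat > lid.py <<'E'
from m import *
def lid(tag,cam,col,win,near=None,tol=.006):
    c=snap(cam,tag) if isinstance(cam,str) else cam
    out=[]
    for st,ce,m in blobs(c,col,win,15):
        P=cloud(c,m)
        if len(P): out.append((st[4],np.round(ce,1),topc(c,m,np.percentile(P[:,2],90)-tol)))
    for o in sorted(out,key=lambda o:-o[0])[:4]: print(tag,col,*o)
E
python3 - <<'E'
from lid import *
lid('b',load('b'),'red',(275,180,310,210))
E
python3 g.py 473.7 140.7 6 -15.2
```

```text
b red 357 [294.5 195.6] (array([470.2, 138.5, 123.5, 469.2, 142.7,  24.9]), 259)
t 6.6 pos [475.  144.7  72.4] head -14.7 | d [-0.0041 -0.0002  0.0664] roll 0.5 w 0.0491 F 47.0 q7 -0.5 tilt 0.1
```

```bash
python3 -m pendant '[[-0.003,0,0.02,0.4],[-0.003,0,0.04,0.4],[-0.003,0,0.05,0.4],[-0.003,0,0.05,0.4],[-0.003,0,0.05,0.4],[-0.003,0,0.05,0.4]]'; python3 - <<'E'
from lid import *
lid('c','scene','red',(275,180,315,230)); lid('c2','top','red',(295,210,330,245))
E
python3 g.py 473.7 140.7 6 -15.2
```

```text
time: 7.2
position: [0.4753, 0.1424, 0.0234]
tcp_rot: [0.0, 0.794, 0.608, 0.001]
wrist_force: [0.2, -0.6, -1.1]
width: 0.049
grip_force: 47.0
c red 347 [295.2 215.8] (array([472.1, 136.7,  76.1, 470.9, 142. ,  25.4]), 257)
t 7.3 pos [475.1 142.3  23.2] head -15.0 | d [-0.0019 -0.0009  0.0172] roll 0.2 w 0.0489 F 47.0 q7 -0.47 tilt 0.1
```

```bash
python3 -m pendant '[[0,0,0.006,0.2],[0,0,0.012,0.2],[0,0,0.017,0.2],[0,0,0.017,0.2],[0,0,0.017,0.2]]'; python3 g.py 473.7 140.7 6 -15.2
```

```text
time: 7.8
position: [0.4744, 0.1421, 0.0051]
tcp_rot: [-0.0, 0.795, 0.607, -0.0]
wrist_force: [-0.5, 0.3, 1.9]
width: 0.0491
grip_force: 47.8
t 7.8 pos [474.4 142.1   5.1] head -15.2 | d [-0.0015 -0.0003 -0.0009] roll -0.0 w 0.0491 F 47.8 q7 -0.46 tilt 0.0
```

Contact is light, so I'll release, rise and look.

```bash
python3 -m pendant '[[0,0,0,0],[0,0,0,0],[0,0,0,0],[0,0,0,0],[0,0,-0.03,0],[0,0,-0.07,0],[0,0,-0.11,0],[0,0,-0.14,0]]' 0; python3 g.py 498 330 145 74.8
```

```text
time: 8.6
position: [0.4749, 0.142, 0.1478]
tcp_rot: [0.0, 0.795, 0.607, 0.001]
wrist_force: [0.8, 0.0, -0.1]
width: 0.0853
grip_force: 0.0
t 8.6 pos [474.9 142.  147.8] head -15.3 | d [ 0.1874 -0.0273  0.003 ] roll -90.1 w 0.0853 F 0.0 q7 -0.55 tilt 0.1
```

```bash
python3 -m pendant '[[0.025,-0.003,0,-8],[0.05,-0.006,0,-16],[0.075,-0.01,0,-24],[0.1,-0.014,0,-32],[0.125,-0.018,0,-40],[0.15,-0.022,0,-48],[0.175,-0.025,0,-56],[0.187,-0.027,0,-64]]' >/dev/null; python3 -m pendant '[[0,0,0,-8],[0,0,0,-16],[0,0,0,-24],[0,0,0,-26],[0,0,0,-26]]' > /dev/null; python3 g.py 498 330 60 74.8
python3 - <<'E'
from lid import *
lid('d','scene','red',(275,190,315,240)); lid('d2','top','red',(295,210,330,245)); lid('d2',load('d2'),'blk',(270,200,385,265))
c=load('d2'); cv2.imwrite('pics/d3.png',cv2.resize(c['frame'][150:290,190:390,::-1],None,fx=4,fy=4))
E
```

```text
t 9.9 pos [497.5 329.4 145.1] head 74.8 | d [-0.0003  0.0008  0.0851] roll -0.0 w 0.0855 F 0.0 q7 0.7 tilt 0.0
d red 356 [294.3 223. ] (array([470.7, 138.4,  57.6, 472.7, 139.7,  24.5]), 270)
d2 red 217 [312.  225.3] (array([474.1, 139.7,  58.3, 474.3, 139.7,  22.5]), 200)
d2 blk 456 [333.9 233.3] (array([456.1,  74.9,   3.6, 456.3,  75.2,  40.7]), 415)
d2 blk 371 [320.  252.7] (array([401.1, 109.2, -24.7, 404.9, 105.8, 130.4]), 287)
d2 blk 185 [287.3 220.3] (array([490.8, 206.3,   3.4, 492.4, 206.7,  39.9]), 171)
d2 blk 99 [349.9 237.9] (array([445. ,  29.4,   3.5, 442. ,  20.1,  31.6]), 92)
```

View pics/d3.png

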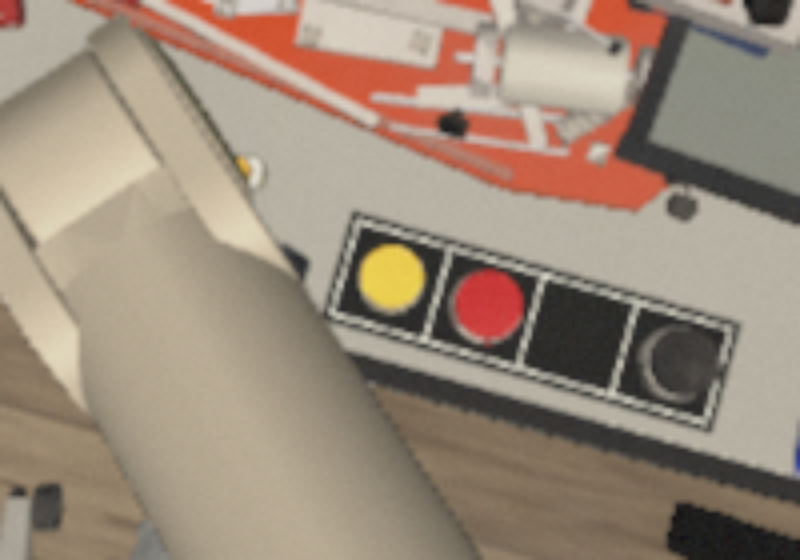

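The crop shows the red jar centred in its square (490,305), and its measured lid centre (474.1,139.7) matches the square. Next is the cyan jar.

```bash
python3 -m pendant '[[-0.0005,0.0005,0.03,0],[-0.0005,0.0005,0.06,0],[-0.0005,0.0005,0.085,0],[-0.0005,0.0005,0.105,0],[-0.0005,0.0005,0.125,0],[-0.0005,0.0005,0.138,0],[-0.0005,0.0005,0.142,0],[-0.0005,0.0005,0.142,0]]' 0; python3 g.py 498 330 3 74.8
```

```text
time: 10.8
position: [0.4981, 0.3298, 0.0031]
tcp_rot: [-0.0, 0.133, 0.991, -0.0]
wrist_force: [0.5, 0.3, 0.8]
width: 0.0853
grip_force: 0.0
t 10.8 pos [498.1 329.8   3.1] head 74.7 | d [0.0001 0.0001 0.0001] roll -0.1 w 0.0853 F 0.0 q7 0.72 tilt 0.0
```

```bash
python3 -m pendant '[[0,0,0,0],[0,0,0,0],[0,0,0,0],[0,0,0,0],[0,0,0,0],[0,0,0,0],[0,0,0,0],[0,0,0,0]]' 0.8 45; python3 g.py 498 330 3 74.8
```

```text
time: 11.6
position: [0.4989, 0.3304, 0.0045]
tcp_rot: [0.001, 0.133, 0.991, 0.001]
wrist_force: [-0.4, -1.0, 6.5]
width: 0.0486
grip_force: 46.6
t 11.6 pos [498.9 330.4   4.5] head 74.7 | d [ 0.0007 -0.0006  0.0015] roll -0.1 w 0.0486 F 46.6 q7 0.72 tilt 0.1
```

```bash
python3 -m pendant '[[0,0,-0.02,0],[0,0,-0.05,0],[0,0,-0.085,0],[0,0,-0.12,0],[0,0,-0.13,0],[0,0,-0.13,0]]'>/dev/null; python3 g.py 456.4 75.5 134 -15.2
```

```text
t 12.2 pos [499.1 330.5 135.2] head 74.7 | d [-0.0259 -0.2573  0.0005] roll 89.9 w 0.049 F 46.8 q7 0.7 tilt 0.2
```

```bash
python3 -m pendant '[[-0.003,-0.032,0,8],[-0.007,-0.07,0,16],[-0.011,-0.107,0,24],[-0.015,-0.145,0,32],[-0.018,-0.182,0,40],[-0.022,-0.22,0,48],[-0.026,-0.245,0,56],[-0.026,-0.257,0,64]]'>/dev/null; python3 -m pendant '[[0,0,0,8],[0,0,0,16],[0,0,0,24],[0,0,0,26],[0,0,0,26],[0,0,0,26]]'>/dev/null; python3 g.py 456.4 75.3 25 -15.2
```

```text
t 13.6 pos [454.8  75.  132.1] head -15.2 | d [0.0009 0.0016 0.1071] roll 0.0 w 0.0488 F 46.8 q7 -0.45 tilt 0.1
```

```bash
python3 -m pendant '[[0.001,0.0015,0.03,0],[0.001,0.0015,0.06,0],[0.001,0.0015,0.08,0],[0.001,0.0015,0.1,0],[0.001,0.0015,0.107,0],[0.001,0.0015,0.107,0],[0.001,0.0015,0.107,0]]'>/dev/null; python3 g.py 456.4 75.3 7 -15.2
```

```text
t 14.3 pos [457.7  75.7  26.8] head -15.2 | d [-0.0007 -0.0012  0.0198] roll -0.0 w 0.0491 F 46.8 q7 -0.37 tilt 0.0
```

```bash
python3 -m pendant '[[0,-0.001,0.006,0],[0,-0.001,0.013,0],[0,-0.001,0.019,0],[0,-0.001,0.019,0],[0,-0.001,0.0195,0]]'; python3 g.py 456.4 75.3 7 -15.2
```

```text
time: 14.8
position: [0.4564, 0.076, 0.0069]
tcp_rot: [-0.0, 0.795, 0.607, -0.0]
wrist_force: [-5.2, -0.2, 10.7]
width: 0.0493
grip_force: 48.7
t 14.8 pos [456.4  76.    6.9] head -15.3 | d [-0.0006  0.0002 -0.0001] roll -0.1 w 0.0493 F 48.7 q7 -0.36 tilt 0.0
```

```bash
python3 -m pendant '[[0,0,0,0],[0,0,0,0],[0,0,0,0],[0,0,0,0],[0,0,-0.03,0],[0,0,-0.07,0],[0,0,-0.11,0],[0,0,-0.14,0]]' 0 >/dev/null; python3 g.py 562 310.4 145 74.8
```

```text
t 15.6 pos [456.9  75.9 149.2] head -15.3 | d [0.2539 0.0397 0.0046] roll -90.1 w 0.0853 F 0.0 q7 -0.46 tilt 0.1
```

```bash
python3 -m pendant '[[0.03,0.005,0,-8],[0.065,0.01,0,-16],[0.1,0.015,0,-24],[0.135,0.02,0,-32],[0.17,0.026,0,-40],[0.205,0.032,0,-48],[0.24,0.038,0,-56],[0.254,0.04,0,-64]]' >/dev/null; python3 -m pendant '[[0,0,0,-8],[0,0,0,-16],[0,0,0,-24],[0,0,0,-26],[0,0,0,-26]]' > /dev/null; python3 g.py 562 310.4 4 74.8
python3 - <<'E'
from lid import *
lid('e','scene','cyan',(280,210,330,270)); lid('e2','top','cyan',(315,215,360,255));lid('e2',load('e2'),'red',(295,210,330,245))
lid('e',load('e'),'yel',(285,168,302,186))
c=load('e'); cv2.imwrite('pics/e3.png',cv2.resize(c['frame'][130:310,220:380,::-1],None,fx=3,fy=3))
E
```

```text
t 16.9 pos [561.7 310.3 146.4] head 74.8 | d [-0.0003  0.0002  0.1424] roll -0.0 w 0.0852 F 0.0 q7 0.78 tilt 0.0
e cyan 410 [302.5 243.7] (array([452.7,  72.7,  57.7, 453.9,  74.4,  24.4]), 318)
e2 cyan 227 [336.5 232.6] (array([456. ,  74.1,  58.5, 455.2,  73.8,  22.5]), 206)
e2 red 217 [312.  225.3] (array([474.3, 139.9,  58.1, 474.2, 139.8,  22.6]), 202)
e yel 45 [293.1 175.7] (array([561. , 309.3,  54.6, 561.6, 310. ,   8.3]), 24)
```

View pics/e3.png

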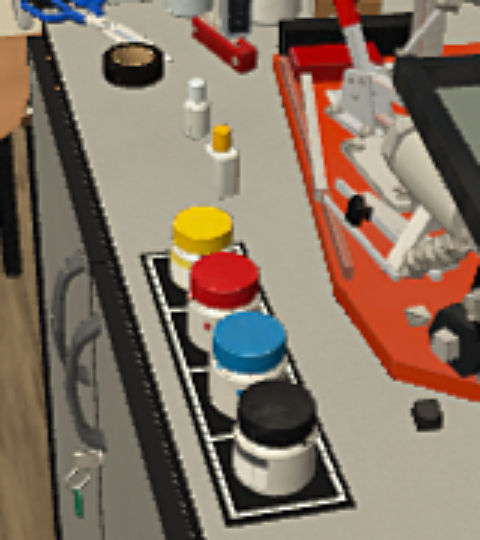

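The crop shows all four jars in a row on the mat, and the bottle (222,160) and vial (197,110) still standing. Cyan's lid is at (456,74) against its square at (456.3,75). I'll go down for the bottle.

```bash
python3 -m pendant '[[-0.0003,0,0.03,0],[-0.0003,0,0.06,0],[-0.0003,0,0.085,0],[-0.0003,0,0.105,0],[-0.0003,0,0.125,0],[-0.0003,0,0.138,0],[-0.0003,0,0.142,0],[-0.0003,0,0.142,0]]' 0; python3 g.py 562 310.4 4 74.8
```

```text
time: 17.8
position: [0.5619, 0.3104, 0.0046]
tcp_rot: [-0.0, 0.133, 0.991, -0.0]
wrist_force: [-0.3, -0.2, 0.4]
width: 0.0854
grip_force: 0.0
t 17.8 pos [561.9 310.4   4.6] head 74.7 | d [-0.      0.0001  0.0006] roll -0.1 w 0.0854 F 0.0 q7 0.79 tilt 0.0
```

```bash
python3 -m pendant '[[0,0,0,0],[0,0,0,0],[0,0,0,0],[0,0,0,0],[0,0,0,0],[0,0,0,0],[0,0,0,0],[0,0,0,0]]' 0.9 25; python3 g.py 562 310.4 4 74.8
```

```text
time: 18.6
position: [0.5625, 0.3106, 0.0055]
tcp_rot: [0.0, 0.133, 0.991, 0.0]
wrist_force: [0.1, 0.1, 4.9]
width: 0.0305
grip_force: 25.0
t 18.6 pos [562.5 310.6   5.5] head 74.7 | d [ 0.0004 -0.0004  0.0015] roll -0.1 w 0.0305 F 25.0 q7 0.79 tilt 0.1
```

```bash
python3 -m pendant '[[0,0,-0.02,0],[0,0,-0.05,0],[0,0,-0.085,0],[0,0,-0.12,0],[0,0,-0.13,0],[0,0,-0.13,0]]'>/dev/null; python3 g.py 473.8 140 134 74.8
```

```text
t 19.2 pos [563.1 310.9 136.7] head 74.7 | d [ 0.0411 -0.1884  0.0021] roll -0.1 w 0.0304 F 25.0 q7 0.78 tilt 0.2
```

```bash
python3 -m pendant '[[0.007,-0.03,0,0],[0.014,-0.065,0,0],[0.022,-0.1,0,0],[0.029,-0.135,0,0],[0.036,-0.165,0,0],[0.04,-0.183,0,0],[0.0411,-0.188,0,0],[0.0411,-0.188,0,0]]'>/dev/null;python3 -m pendant '[[0,0,0.02,0],[0,0,0.04,0],[0,0,0.045,0],[0,0,0.045,0],[0,0,0.045,0]]'>/dev/null; python3 g.py 473.8 140 64 74.8
python3 - <<'E'
from lid import *
lid('f','scene','yel',(270,180,310,214)); 
c=load('f'); cv2.imwrite('pics/f3.png',cv2.resize(c['frame'][140:290,230:370,::-1],None,fx=4,fy=4))
E
```

```text
t 20.5 pos [473.4 140.5  90.2] head 74.8 | d [-0.0005 -0.0004  0.0262] roll -0.0 w 0.0303 F 25.0 q7 0.98 tilt 0.0
f yel 164 [283.8 206.7] (array([481.5, 205.9,  52.7, 481.4, 195.8,  32.8]), 116)
```

View pics/f3.png

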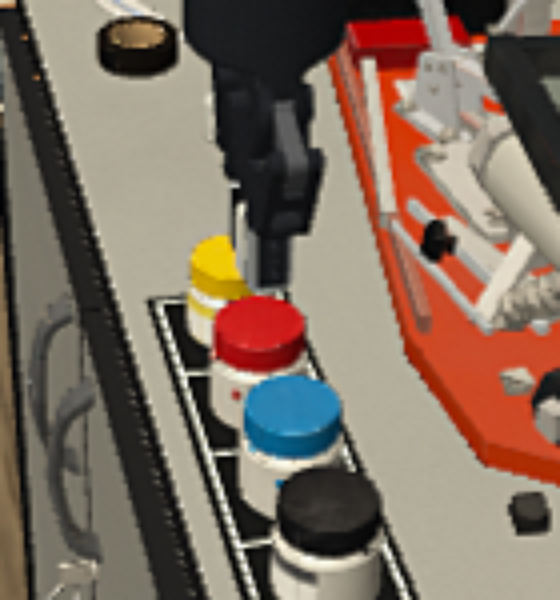

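The bottle hangs behind the finger at crop (260,260), just above the red lid (260,330). I'll lower it.

```bash
python3 -m pendant '[[0,0,0.01,0],[0,0,0.018,0],[0,0,0.023,0],[0,0,0.025,0],[0,0,0.025,0],[0,0,0.025,0]]'; python3 g.py 473.8 140 64 74.8
```

```text
time: 21.15
position: [0.4731, 0.1398, 0.0649]
tcp_rot: [0.0, 0.133, 0.991, 0.0]
wrist_force: [0.7, 0.7, -0.6]
width: 0.0303
grip_force: 25.0
t 21.1 pos [473.1 139.8  64.9] head 74.7 | d [-0.0006  0.0003  0.0009] roll -0.1 w 0.0303 F 25.0 q7 0.99 tilt 0.0
```

```bash
python3 -m pendant '[[-0.0006,0,0.0005,0],[-0.0006,0,0.001,0],[-0.0006,0,0.0015,0],[-0.0006,0,0.0015,0]]'; python3 -m pendant '[[0,0,0,0],[0,0,0,0],[0,0,0,0],[0,0,0,0],[0,0,0,0]]' 0;python3 -m pendant '[[0,0,-0.02,0],[0,0,-0.05,0],[0,0,-0.08,0],[0,0,-0.11,0],[0,0,-0.11,0]]'; python3 g.py 586 399 170 74.8
```

```text
time: 21.55
position: [0.4737, 0.1397, 0.0635]
tcp_rot: [0.0, 0.133, 0.991, 0.0]
wrist_force: [-0.6, 0.0, 0.2]
width: 0.0304
grip_force: 25.1
time: 22.05
position: [0.4735, 0.1397, 0.0633]
tcp_rot: [-0.0, 0.133, 0.991, -0.0]
wrist_force: [0.9, 0.1, -1.3]
width: 0.0851
grip_force: 0.0
time: 22.55
position: [0.4759, 0.1405, 0.1776]
tcp_rot: [0.003, 0.133, 0.991, 0.002]
wrist_force: [0.3, 0.3, 0.3]
width: 0.0854
grip_force: 0.0
t 22.6 pos [475.9 140.5 177.6] head 74.7 | d [-0.0381  0.2784  0.0091] roll -0.1 w 0.0854 F 0.0 q7 0.97 tilt 0.4
```

```bash
python3 -m pendant '[[-0.005,0.035,0,0],[-0.012,0.08,0,0],[-0.018,0.125,0,0],[-0.024,0.17,0,0],[-0.03,0.215,0,0],[-0.035,0.255,0,0],[-0.038,0.274,0,0],[-0.038,0.279,0,0]]'>/dev/null;python3 -m pendant '[[0,0,0.03,0],[0,0,0.05,0],[0,0,0.05,0],[0,0,0.05,0]]'>/dev/null; python3 g.py 586 399 3 74.8
python3 - <<'E'
from lid import *
lid('g','scene','yel',(270,180,310,226)); lid('g','scene','white',(275,150,295,172)); lid('g2','top','yel',(300,210,330,245))
c=load('g'); cv2.imwrite('pics/g3.png',cv2.resize(c['frame'][130:290,230:370,::-1],None,fx=3.7,fy=3.7))
E
```

```text
t 23.8 pos [583.6 397.8 123.4] head 74.7 | d [-0.002   0.0019  0.1204] roll -0.1 w 0.0855 F 0.0 q7 0.68 tilt 0.1
g yel 237 [287.1 204.4] (array([471.7, 137.3, 111.8, 472.9, 138.7,   7.5]), 41)
g yel 15 [279.9 216.7] (array([469.9, 201. ,  29. , 469.6, 202.5,  10.1]), 15)
g2 yel 20 [314.  224.1] (array([474.8, 138.6, 114.2, 474.9, 138.7,   5.8]), 20)
```

View pics/g3.png

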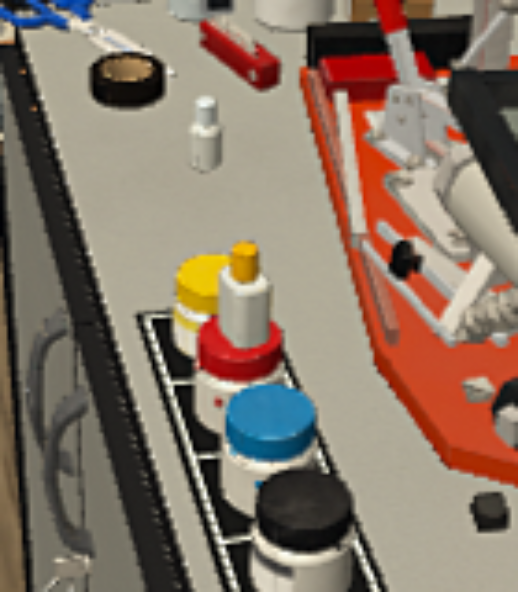

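The bottle stands upright on the red lid at crop (245,295), its cap at (474.8,138.6) against the lid at (474.2,139.9). Now the vial.

```bash
python3 -m pendant '[[-0.002,0.002,0.03,0],[-0.002,0.002,0.055,0],[-0.002,0.002,0.08,0],[-0.002,0.002,0.1,0],[-0.002,0.002,0.114,0],[-0.002,0.002,0.118,0],[-0.002,0.002,0.119,0],[-0.002,0.002,0.119,0]]' 0 >/dev/null; python3 g.py 586 399 3 74.8; python3 -m pendant '[[0,0,0,0],[0,0,0,0],[0,0,0,0],[0,0,0,0],[0,0,0,0],[0,0,0,0],[0,0,0,0],[0,0,0,0]]' 0.95 20; python3 g.py 586 399 3 74.8
```

```text
t 24.7 pos [586.8 400.8   5.6] head 74.7 | d [ 0.0003 -0.0019  0.0026] roll -0.1 w 0.0853 F 0.0 q7 0.69 tilt 0.1
time: 25.5
position: [0.5862, 0.4003, 0.0045]
tcp_rot: [0.0, 0.133, 0.991, 0.0]
wrist_force: [-0.5, -0.8, 3.1]
width: 0.0222
grip_force: 21.1
t 25.5 pos [586.2 400.3   4.5] head 74.7 | d [-0.0002 -0.0013  0.0015] roll -0.1 w 0.0222 F 21.1 q7 0.69 tilt 0.0
```

```bash
python3 -m pendant '[[0,0,-0.02,0],[0,0,-0.05,0],[0,0,-0.085,0],[0,0,-0.12,0],[0,0,-0.15,0],[0,0,-0.16,0],[0,0,-0.16,0]]'>/dev/null; python3 g.py 455.8 74.2 165 -15.2
```

```text
t 26.2 pos [586.8 400.7 165.9] head 74.7 | d [ 0.0405 -0.3495  0.    ] roll 89.9 w 0.0223 F 21.0 q7 0.68 tilt 0.2
```

```bash
python3 -m pendant '[[0.004,-0.035,0,8],[0.009,-0.08,0,16],[0.015,-0.125,0,24],[0.02,-0.17,0,32],[0.025,-0.215,0,40],[0.03,-0.26,0,48],[0.035,-0.3,0,56],[0.04,-0.335,0,64]]'>/dev/null; python3 g.py 455.8 74.2 165 -15.2
```

```text
t 27.0 pos [457.2  85.1 162.2] head 10.4 | d [-0.0105 -0.0033 -0.0028] roll 25.6 w 0.022 F 21.0 q7 -0.04 tilt 0.2
```

```bash
python3 -m pendant '[[-0.004,-0.001,0,8],[-0.008,-0.002,0,16],[-0.0105,-0.0033,0,24],[-0.0105,-0.0033,0,25.6],[-0.0105,-0.0033,0.03,25.6],[-0.0105,-0.0033,0.055,25.6],[-0.0105,-0.0033,0.07,25.6],[-0.0105,-0.0033,0.07,25.6]]'>/dev/null; python3 -m pendant '[[0,0,0,0],[0,0,0,0]]'>/dev/null;python3 g.py 455.8 74.2 63 -15.2
```

```text
t 28.0 pos [458.6  76.8  94.9] head -14.8 | d [-0.0032 -0.002   0.0319] roll 0.4 w 0.0224 F 21.0 q7 -0.43 tilt 0.1
```

```bash
python3 -m pendant '[[-0.003,-0.002,0.008,0.4],[-0.003,-0.002,0.016,0.4],[-0.003,-0.002,0.022,0.4],[-0.003,-0.002,0.026,0.4],[-0.003,-0.002,0.028,0.4],[-0.003,-0.002,0.028,0.4],[-0.003,-0.002,0.028,0.4]]';python3 g.py 455.8 74.2 63 -15.2
```

```text
time: 28.7
position: [0.4555, 0.0743, 0.0664]
tcp_rot: [0.0, 0.795, 0.607, 0.0]
wrist_force: [0.7, 0.1, 0.1]
width: 0.0227
grip_force: 21.0
t 28.7 pos [455.5  74.3  66.4] head -15.3 | d [0.     0.0003 0.0034] roll -0.1 w 0.0227 F 21.0 q7 -0.42 tilt 0.0
```

```bash
python3 -m pendant '[[0,0,0.001,0],[0,0,0.002,0],[0,0,0.003,0],[0,0,0.003,0],[0,0,0.003,0]]';python3 g.py 455.8 74.2 63 -15.2
```

```text
time: 29.2
position: [0.4554, 0.0743, 0.0633]
tcp_rot: [-0.0, 0.795, 0.607, -0.0]
wrist_force: [-0.0, -0.6, -0.7]
width: 0.0225
grip_force: 21.0
t 29.2 pos [455.4  74.3  63.3] head -15.3 | d [0.0001 0.0004 0.0003] roll -0.1 w 0.0225 F 21.0 q7 -0.41 tilt 0.0
```

```bash
python3 -m pendant '[[0,0,0.0005,0],[0,0,0.001,0],[0,0,0.001,0],[0,0,0.001,0]]'
```

```text
time: 29.6
position: [0.4554, 0.0743, 0.0624]
tcp_rot: [-0.0, 0.795, 0.607, 0.0]
wrist_force: [-1.2, -1.0, 1.5]
width: 0.0223
grip_force: 21.2
```

```bash
python3 -m pendant '[[0,0,0.0003,0],[0,0,0.0005,0],[0,0,0.0005,0]]'; python3 -m pendant '[[0,0,0,0],[0,0,0,0],[0,0,0,0],[0,0,0,0],[0,0,0,0]]' 0;python3 -m pendant '[[0,0,-0.02,0],[0,0,-0.05,0],[0,0,-0.08,0],[0,0,-0.11,0],[0,0,-0.13,0],[0,0,-0.13,0]]'; python3 g.py 520 300 200 -15.2
```

```text
time: 29.9
position: [0.4555, 0.0743, 0.0623]
tcp_rot: [-0.0, 0.795, 0.607, 0.0]
wrist_force: [-3.0, -0.8, 7.8]
width: 0.022
grip_force: 21.8
time: 30.4
position: [0.4553, 0.0743, 0.0617]
tcp_rot: [-0.0, 0.795, 0.607, -0.0]
wrist_force: [0.2, 0.2, 0.1]
width: 0.0851
grip_force: 0.0
time: 31.0
position: [0.4571, 0.0746, 0.1947]
tcp_rot: [0.001, 0.795, 0.607, 0.003]
wrist_force: [0.4, -0.8, -0.7]
width: 0.0856
grip_force: 0.0
t 31.0 pos [457.1  74.6 194.7] head -15.3 | d [ 0.234   0.0014 -0.0045] roll -0.1 w 0.0856 F 0.0 q7 -0.48 tilt 0.3
```

```bash
python3 -m pendant '[[0.04,0,0,0],[0.08,0,0,0],[0.12,0,0,0],[0.16,0,0,0],[0.2,0,0,0],[0.23,0,0,0],[0.23,0,0,0],[0.23,0,0,0]]'>/dev/null
python3 - <<'E'
from lid import *
a=snap('scene','k');b=snap('top','k2')
for n,c,w in(('s',a,(270,170,330,290)),('t',b,(275,200,380,260))):
    for col in('red','cyan','yel','white'): lid(n,c,col,w)
pr=np.hstack([cv2.resize(a['frame'][140:300,250:350,::-1],(375,600)),cv2.resize(b['frame'][190:270,265:325+60-60+60,::-1],(425,283)).repeat(1,0) if 0 else cv2.copyMakeBorder(cv2.resize(b['frame'][195:265,270:390,::-1],(425,248)),0,352,0,0,cv2.BORDER_CONSTANT)])
cv2.imwrite('pics/k3.png',pr)
print(ctrl.read_state()['position'],ctrl.read_state()['wrist_force'])
E
```

```text
s red 163 [290.  225.3] (array([459.2, 136. ,  57.2, 466.1, 138. ,  22.7]), 110)
s red 149 [323.4 193.5] (array([604.4, 241.9,  28.6, 607.2, 248.8,  95.1]), 98)
s red 48 [328.1 178.1] (array([646.6, 290.4,  30. , 639.5, 275.4,  58.7]), 48)
s cyan 283 [302.2 245.8] (array([449.7,  67.8,  57.1, 454.6,  74.1,  23.7]), 197)
s yel 238 [287.2 204.3] (array([472.2, 137.4, 112.1, 472.1, 136.5,   6. ]), 39)
s yel 15 [279.9 216.7] (array([469.9, 201. ,  28.9, 471.5, 203.8,  11.5]), 15)
s white 33 [294.8 206.2] (array([469.4, 135.9,  95.5, 470.8, 139.3,  13.5]), 33)
s white 26 [300.7 230.7] (array([446. ,  70. ,  88.1, 448.5,  71.6,   7.5]), 25)
s white 24 [300.9 286.1] (array([411.7,   2.6,  22.5, 412.2,   3.4,   5.3]), 12)
s white 23 [303.3 221. ] (array([451.4,  71. , 107.7, 451.4,  70.1,   4.6]), 23)
t red 92 [310.  226.3] (array([469.9, 145.3,  58.5, 473.6, 140.7,  21.5]), 83)
t red 18 [344.8 200.3] (array([547. ,  48.1,  30.2, 547.8,  50.4,  16.7]), 18)
t cyan 149 [335.4 232.3] (array([455.8,  77.3,  58.8, 455.2,  73.4,  22.6]), 129)
t yel 95 [290.5 216.8] (array([490. , 197.9, 130. , 478.6, 202.7,  32.1]), 63)
t yel 21 [313.9 224.2] (array([474.6, 138.8, 112.9, 474. , 138.2,   6.5]), 21)
t white 16 [340.6 233. ] (array([453.3,  70.2, 108.7, 452.2,  70.5,   5.5]), 15)
t white 15 [309.9 224.1] (array([475.8, 147.7,  95.4, 474.8, 146.1,   9.3]), 15)
[0.51592539 0.2945591  0.19108009] [ 0.59131579 -0.43763853  0.07401075]
```

View pics/k3.png

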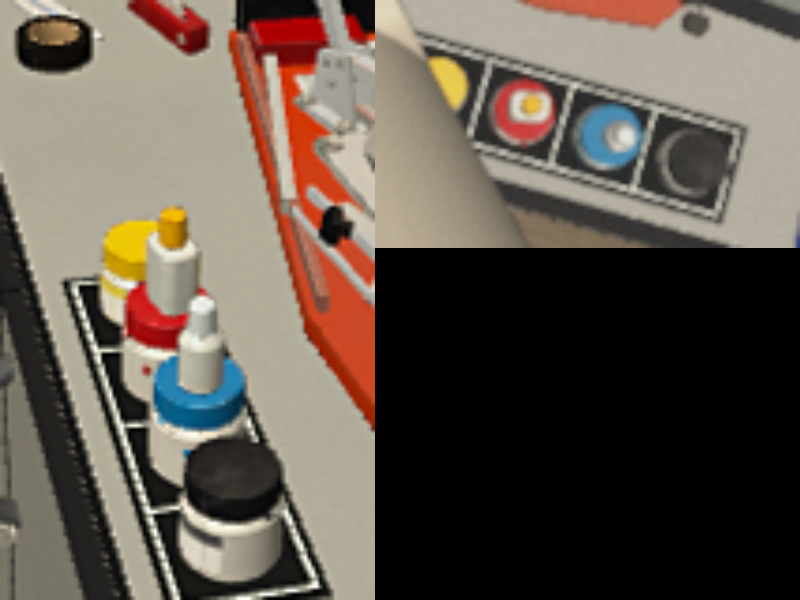

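The vial and bottle both stand upright. The vial looks slightly off centre, at (622,135) on a lid at (608,135), and part of that is perspective. I'll measure by depth alone, without colour.

```bash
python3 - <<'E'
from h import *
for tag in('k','k2','e2'):
    c=load(tag); V,U=np.mgrid[190:300,270:380]
    P=np.array([dep(c,u,v) for u,v in zip(U.ravel(),V.ravel())])*1000
    for n,(x,y) in {'cyan':(455.6,74),'red':(474,140)}.items():
        q=P[np.hypot(P[:,0]-x,P[:,1]-y)<30]
        for lo,hi in((54,63),(99,120),(84,97)):
            k=q[(q[:,2]>lo)&(q[:,2]<hi)][:,:2]
            if len(k)>4:
                (cx,cy),r=cv2.minEnclosingCircle(k.astype(np.float32)); print(tag,n,lo,hi,len(k),'mean',k.mean(0).round(1),'circ',round(cx,1),round(cy,1),round(r,1))
E
```

```text
k cyan 54 63 210 mean [450.3  68.8] circ 454.5 74.4 23.6
k cyan 99 120 50 mean [451.9  69.4] circ 451.6 71.0 7.3
k cyan 84 97 73 mean [450.  67.] circ 451.6 69.1 11.0
k red 54 63 135 mean [462.2 136.2] circ 470.0 139.7 24.7
k red 99 120 69 mean [471.8 136.3] circ 473.2 138.7 8.2
k red 84 97 108 mean [469.7 132.6] circ 471.8 137.5 15.3
k2 cyan 54 63 167 mean [454.7  75.9] circ 454.5 73.5 23.2
k2 cyan 99 120 25 mean [453.4  70.3] circ 453.7 69.7 6.8
k2 cyan 84 97 30 mean [452.9  72.2] circ 453.4 69.5 11.2
k2 red 54 63 128 mean [470.3 142.3] circ 472.7 139.5 23.0
k2 red 99 120 36 mean [473.5 137.4] circ 475.0 135.8 11.2
k2 red 84 97 53 mean [472.7 139.4] circ 473.6 137.7 15.5
e2 cyan 54 63 230 mean [454.9  73.4] circ 454.4 73.4 23.4
e2 red 54 63 225 mean [472.8 139.2] circ 472.6 139.1 22.9
```

The vial is about 4 mm off the lid centre, along the pad width. There is plenty of time (31 s used), so I'll mend it.

```bash
python3 -m pendant '[[-0.04,0,0,0],[-0.08,0,0,0],[-0.12,0,0,0],[-0.16,0,0,0],[-0.2,0,0,0],[-0.225,0,0,0],[-0.23,0,0,0],[-0.23,0,0,0]]'>/dev/null; python3 -m pendant '[[0,0,0,0],[0,0,0,0]]'>/dev/null; python3 g.py 454.4 70.4 63 -15.2
```

```text
t 32.9 pos [455.5  75.4 191.7] head -15.2 | d [-0.0051  0.0003  0.1287] roll 0.0 w 0.0855 F 0.0 q7 -0.48 tilt 0.0
```

```bash
python3 -m pendant '[[-0.005,0,0.03,0],[-0.005,0,0.06,0],[-0.005,0,0.085,0],[-0.005,0,0.105,0],[-0.005,0,0.12,0],[-0.005,0,0.126,0],[-0.005,0,0.128,0],[-0.005,0,0.128,0]]' 0 >/dev/null; python3 -m pendant '[[0,0,0,0],[0,0,0,0]]'>/dev/null; python3 g.py 454.4 70.4 63 -15.2
```

```text
t 33.9 pos [454.6  69.7  64.5] head -15.2 | d [ 0.0007 -0.0004  0.0015] roll -0.0 w 0.0851 F 0.0 q7 -0.41 tilt 0.1
```

```bash
python3 -m pendant '[[0,0,0,0],[0,0,0,0],[0,0,0,0],[0,0,0,0],[0,0,0,0],[0,0,0,0],[0,0,0,0],[0,0,0,0]]' 0.95 20; python3 -m pendant '[[0,0,-0.002,0],[0,0,-0.004,0],[0,0,-0.004,0],[0.002,0,-0.004,0],[0.0042,0,-0.004,0],[0.0042,0,-0.004,0],[0.0042,0,-0.004,0]]'; python3 -m pendant '[[0,0,0.001,0],[0,0,0.002,0],[0,0,0.003,0],[0,0,0.003,0],[0,0,0.003,0]]'
```

```text
time: 34.7
position: [0.4542, 0.0694, 0.0639]
tcp_rot: [0.0, 0.795, 0.607, 0.0]
wrist_force: [-0.6, 0.1, 1.9]
width: 0.0222
grip_force: 21.1
time: 35.4
position: [0.4551, 0.0736, 0.0677]
tcp_rot: [-0.0, 0.795, 0.607, -0.0]
wrist_force: [-0.0, -0.4, -0.7]
width: 0.0221
grip_force: 21.0
time: 35.9
position: [0.4551, 0.0735, 0.0647]
tcp_rot: [-0.0, 0.795, 0.607, -0.0]
wrist_force: [-0.5, -0.6, -0.3]
width: 0.0223
grip_force: 21.0
```

```bash
python3 -m pendant '[[0,0,0.0005,0],[0,0,0.001,0],[0,0,0.0013,0],[0,0,0.0013,0]]'; python3 -m pendant '[[0,0,0,0],[0,0,0,0],[0,0,0,0],[0,0,0,0],[0,0,0,0]]' 0;python3 -m pendant '[[0,0,-0.02,0],[0,0,-0.05,0],[0,0,-0.08,0],[0,0,-0.11,0],[0,0,-0.13,0],[0,0,-0.13,0]]'>/dev/null; python3 -m pendant '[[0.04,0,0,0],[0.08,0,0,0],[0.12,0,0,0],[0.16,0,0,0],[0.2,0,0,0],[0.23,0,0,0],[0.23,0,0,0],[0.23,0,0,0]]'>/dev/null
python3 - <<'E'
from h import *
snap('scene','n');snap('top','n2')
for tag in('n','n2'):
    c=load(tag); V,U=np.mgrid[190:300,270:380]
    P=np.array([dep(c,u,v) for u,v in zip(U.ravel(),V.ravel())])*1000
    for n,(x,y) in {'cyan':(455.6,74),'red':(474,140)}.items():
        q=P[np.hypot(P[:,0]-x,P[:,1]-y)<30]
        for lo,hi in((54,63),(99,120),(84,97)):
            k=q[(q[:,2]>lo)&(q[:,2]<hi)][:,:2]
            if len(k)>4:
                (cx,cy),r=cv2.minEnclosingCircle(k.astype(np.float32)); print(tag,n,lo,hi,len(k),'mean',k.mean(0).round(1),'circ',round(cx,1),round(cy,1),round(r,1))
c=load('n'); cv2.imwrite('pics/n3.png',cv2.resize(c['frame'][120:350,220:400,::-1],None,fx=2.6,fy=2.6))
E
```

```text
time: 36.3
position: [0.4553, 0.0735, 0.0639]
tcp_rot: [-0.0, 0.795, 0.607, 0.0]
wrist_force: [-2.2, -0.4, 4.6]
width: 0.0222
grip_force: 21.4
time: 36.8
position: [0.4551, 0.0735, 0.0634]
tcp_rot: [-0.0, 0.795, 0.607, -0.0]
wrist_force: [0.6, 0.8, -0.0]
width: 0.0854
grip_force: 0.0
n cyan 54 63 232 mean [451.   68.5] circ 453.9 75.2 24.4
n cyan 99 120 49 mean [452.6  73.2] circ 453.4 74.5 7.6
n cyan 84 97 75 mean [451.5  71.4] circ 453.4 74.3 11.3
n red 54 63 120 mean [461.2 137.1] circ 473.3 140.4 24.4
n red 99 120 67 mean [471.7 136.1] circ 473.9 137.7 8.9
n red 84 97 111 mean [469.6 132.9] circ 472.7 138.0 15.5
n2 cyan 54 63 162 mean [454.3  74.2] circ 454.7 73.5 23.2
n2 cyan 99 120 24 mean [454.6  74.1] circ 454.8 73.9 6.9
n2 cyan 84 97 33 mean [453.2  76.5] circ 454.1 74.3 11.2
n2 red 54 63 124 mean [470.3 142.4] circ 473.0 139.6 23.0
n2 red 99 120 31 mean [473.7 138.2] circ 474.5 140.1 10.0
n2 red 84 97 51 mean [472.  138.4] circ 473.9 137.5 15.6
```

View pics/n3.png

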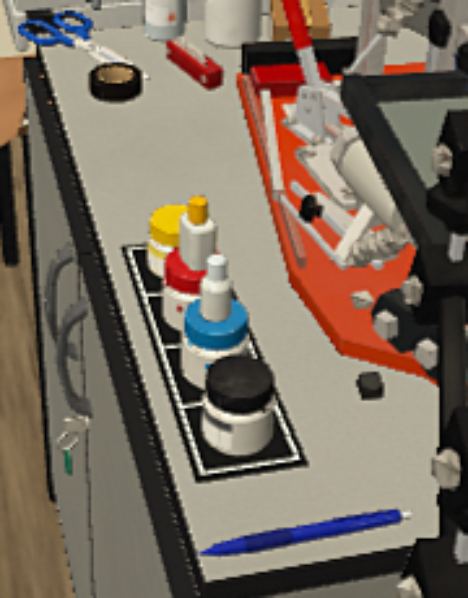

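The vial at (215,290) is now within 1 mm of the cyan lid centre, and the bottle at (197,240) is about 2 mm from the red lid centre. The pen (300,530) and tape roll (115,80) haven't moved. I'll hand the job in.

```bash
python3 -m pendant '[[0,0,0,0],[0,0,0,0],[0,0,0,0]]'; python3 -c "from workcell import close_job; print(close_job())"
```

```text
time: 38.6
position: [0.5158, 0.2948, 0.1937]
tcp_rot: [-0.0, 0.795, 0.607, 0.0]
wrist_force: [-0.3, 0.2, -0.9]
width: 0.0852
grip_force: 0.0
the job is handed in; nothing more can be done
None
```

Job handed in at 38.6 s: red and cyan jars within about 1 mm of their square centres, the bottle about 2 mm off the middle of the red lid, the vial within 1 mm of the cyan lid's middle, both upright, and the yellow and black jars, pen and tape roll where they started.

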